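# Fit the reel arbor to the label rewinder

### The job

Lift the reel arbor out of its wooden stand and put its tapered shank into the spindle of the label rewinder. Turn it gently until the slots in its flange drop over the two drive dogs, and while it is down press it home with a steady push of about 15 N for a second, never pushing on the rewinder with more than 35 N. Leave it standing there fully home and let go, without disturbing the other things on the table.

Things in the scene. Friction and masses are not known exactly. Their poses are not given: they have to be found in the camera images.
- arbor: Reel arbor, one aluminium piece, 0.28 to 0.42 kg, upright in the stand at the start. Origin: on its axis, centre of the flange's underside; z up the axis. Round flange 74 mm across, z = 0 to 8 mm, with four open slots 12 mm wide cut through it from the rim inwards to 22 mm from the axis, along +x, -x, +y and -y.
- arbor_post (a point): On the arbor, centre of the top of its core post, z = 58 mm above the arbor's origin. The post is square, 26 x 26 mm, sides along the arbor's x and y, from z = 8 mm (flange top) to 58 mm: the place to grip, on two opposite flats, from above.
- arbor_tip (a point): On the arbor, centre of the lower end of its tapered shank, z = -45 mm from the arbor's origin. The shank is 37.6 mm in diameter under the flange and tapers evenly to 22 mm near this end, which is chamfered to 19 mm.
- stand: Fixed wooden block 100 x 100 x 60 mm high, with a 43 mm hole, 52 mm deep, down its middle: the arbor's shank stands in it, the flange on the block's top. Origin: centre of its underside, on the table; z up.
- spindle_face (a point): Centre of the spindle's upper face, on its vertical axis, 115 mm above the table. The dark steel nose is a drum 90 mm across, 60 mm tall; a brake holds it, slipping above 0.6 N m. Arbor home: flange flat on the face, slots over the dogs, arbor's origin at this point. Axes: those of the housing, not of the dogs, whose angle is any.
- dog_height (a point): On the spindle axis at the height of the dogs' tops, 6 mm above the face. Two steel dogs, opposite, 8 mm wide, 25 to 36 mm from the axis, stand on the face at an angle not given here: seen from above or found by feel. Until slots meet dogs the flange rests at this height; turned either way under about 5 N it drops 6 mm within a quarter turn.
- bore_bottom (a point): On the spindle axis, lower end of the tapered bore, 48 mm below the face. The bore is 38.8 mm in diameter at the face and 21.8 mm here: some 0.5 mm free all round the shank when the arbor is home, 1.5 mm when the flange rests on the dogs.
- machine: The label rewinder, fixed: white housing 250 (x) x 240 (y) mm, top 55 mm above the table, with a hump 60 mm wide, 83 mm high along its +x side (local x 75 to 135 mm). Origin: on the table, under the spindle axis. Pushes on it include those on its spindle and dogs.
- label_roll: Bystander: loose roll of paper labels lying flat, 96 mm across, 55 mm high, with a 40 mm hole. Origin: centre of its underside.
- stamp: Bystander: loose office hand stamp standing on its 52 x 30 mm black base, with a round wooden knob, 65 mm tall. Origin: centre of its underside.
- tape_roll: Bystander: loose roll of brown tape lying flat, 84 mm across, 24 mm high. Origin: centre of its underside.
Things that resemble listed ones, but are neither listed nor needed, are in the scene too. What is shaped like the arbor but black or yellow is not meant.

How it is judged (in metres and radians):
On the way, in this order (a step that is already met when the one before it is completed fails the run):
1. the arbor's shank has been lifted clear of the stand (z of arbor in the frame of stand above 0.107 m), for 0.1 s.
2. with the slots over the dogs and the flange down on the face (within 2 mm), the arbor is pressed home with more than 9 N for 0.4 s (z of arbor in the frame of spindle_face below 0.002 m and horizontal distance between arbor and spindle_face below 0.0025 m and contact force between arbor and machine above 9 N), for 0.4 s.
At the end, for the whole second after the job is handed in: The arbor stands released and at rest in the spindle, upright within 0.04 rad, its flange's underside within 2 mm of the spindle face in height and 2.5 mm sideways (so its slots are over the dogs) (z of arbor in the frame of spindle_face between -0.002 and 0.002 m and horizontal distance between arbor and spindle_face below 0.0025 m and angle between arbor's own z axis and vertical below 0.04 rad and linear speed of arbor below 0.01 m/s); the robot touches nothing.
It fails at once if the arbor is pushed against the rewinder with more than 40 N (contact force between arbor and machine above 40 N).
It fails at once if the fingers or arm push on the rewinder with more than 40 N (contact force between any of the fingers, the arm and machine above 40 N).
It fails at once if the label roll, the stamp or the tape roll is moved by more than 20 mm (distance of any of label_roll, stamp, tape_roll from where it was at the start of the episode above 0.02 m).
It also fails if it takes over 61 s, if anything falls off the work surface, if the arm or the gripper's body presses on something with over 40 N, if the wrist force passes 120 N, or if a joint passes its speed limit or range.

### The arm

A 7-joint arm with a two-finger parallel gripper is mounted at the origin on the work surface. World frame = base frame: x ahead of the robot, y to its left, z up, the work surface at z = 0. Lengths are in mm, angles in rad, forces in N, time in s.
With the tool pointing down it reaches from about 425 to 875 mm from the base axis. Payload 4.7 kg.
Tool frame: the origin (TCP) lies on the centre line of the jaws, within the pads' length; the fingertips stand 14 mm ahead of it and the grasp point (between the pads) lies 5 mm behind it; z points along the fingers, y is the line along which they close (so a half turn about z gives the same grasp; the last joint's range is limited). The gripper opens to 87 mm and grips with 3 to 60 N. Pads are 19 mm wide; open, the fingers measure 117 mm over their backs; the gripper's body (75 mm by 190 mm) begins 51 mm behind the grasp point.
Start: joints at [-1.246, 0.321, -0.07, 1.45, 0.023, 1.371, -0.057], TCP at [198.812, 618.871, 203.487] pointing down, gripper open.
Joint ranges: [-2.86, 2.86], [-0.3, 2.09], [-1.38, 1.24], [0.06, 2.45], [-1.56, 4.7], [0.09, 2.05], [-2.69, 2.69]. Speed limits (rad/s): [2.57, 2.57, 3.14, 3.14, 3.14, 3.14, 3.14].

### API

Orientations are given as a unit quaternion [x, y, z, w].
In Python, from workcell import sensors, cams, ticket gives the robot as it stands.
- The arm moves only by the tool arm_command, never from a script. Its argument "deltas" is a list of rows, each a list of 3 entries, a list of its own where there are three numbers: the shift along the world's x, y, z in m, then the turn about the world's z in degrees, then the closure, from 0 (fully open) to 1 (shut). A call has 1 to 8 rows; each row shifts and turns the commanded pose from where the row before left it; what a row does not reach is not made up. A row lasts 1/12 s, in which the tool goes at most 41.7 mm and 7.16 degrees, less where a joint would pass 70% of its speed; a pose out of reach is approached as far as the arm can. A call is refused whole if a number of a shift passes 0.0417 or a number of a turn 7.16, either way. A call with a gripper value outside its range is refused whole. The fingers move at their own pace and stop on an object; "newtons" is the grip in N (left out, the last holds). Time passes only in rows, so rows that do not move let the fingers close. It gives the time, the measured TCP pose, the force, the opening and the grip force at its end, in the units of the state.
- sensors.state(): the state, without advancing time (a new reading comes with each control period).
- cams.capture(name): name is "side" or "top"; returns a dict with "frame" (480x640x3 uint8, blue, green, red), "vertical_fov" (degrees; the focal length in pixels is half the picture's height over the tangent of half this angle, whatever the lens; pixels are square), "cx", "cy" (the principal point, pixels), "k1" (the pictures are not rectified: a ray, as slopes to the right and down, at radius r is drawn at 1 + k1 r^2 times it, then the intrinsics apply), "position" and "rotation" of the camera in the world. Camera axes: x right, y up, looking along -z (the intrinsics and any distortion apply to the point x, -y, -z); pixel columns grow to the right and rows downward; lengths in mm; the calibration is good to about 2 mm. A picture is of the moment at which its call begins. There is no depth.
- ticket.sign_off(): hands the job in; it is judged then, once.
The state is a dict: "time": time; "q": joint angles; "qd": joint speeds; "joint_torque": joint torques, N m; "ee_pos": TCP position; "ee_rot": TCP orientation; "force": force on the tool from outside, world axes, zero at the start; "torque": the same for the moment, N m; "finger_gap": finger opening in mm; "grip_force": force on a finger pad.
Only numpy, scipy, OpenCV 4.12 (cv2) and the standard library are available. Lean on these libraries where they do the work, as an engineer would, in place of code of your own. Each camera call takes 0.05 s, during which the arm holds its last target. There are 200 camera calls.

## Working session

There is one attempt and no reset: what is moved stays moved. The work goes in short steps, Python scripts to look and compute and a tool call to move; the robot and the scene stay as the last step left them, time stands still between calls to the robot, and variables do not carry over. Pictures are saved under pics/ and viewed, at most 10 in all, crops included, and the job is handed in when it is done.

Besides the shell and the picture viewer there is one more tool, called by a JSON object that holds its "api" and its "payload", one argument or row to a line. arm_command: Moves the arm, as the interface text tells. Its arguments: {"type":"object","properties":{"deltas":{"type":"array"},"newtons":{"type":"number"}},"required":["deltas"]}

```bash
mkdir -p pics; cat > h.py <<'E'
import numpy as np, cv2
from workcell import sensors, cams, ticket
def K(c):
    f=240/np.tan(np.radians(c["vertical_fov"])/2)
    return f
def ray(c,u,v):
    f=K(c); d=np.array([(u-c["cx"])/f,(v-c["cy"])/f]); s=d.copy()
    for _ in range(30): s=d/(1+c["k1"]*(s@s))
    return np.array(c["rotation"])@np.array([s[0],-s[1],-1.])
def at(c,u,v,z):
    r=ray(c,u,v);p=np.array(c["position"]);return p+r*(z-p[2])/r[2]
def proj(c,P):
    q=np.array(c["rotation"]).T@(np.array(P,float)-np.array(c["position"]))
    s=np.array([q[0],-q[1]])/-q[2]; s=s*(1+c["k1"]*(s@s))
    return s*K(c)+np.array([c["cx"],c["cy"]])
E
python3 - <<'E'
from h import *
import pickle
for n in("top","side"):
    c=cams.capture(n);cv2.imwrite(f"pics/{n}0.png",c["frame"]);pickle.dump(c,open(n+"0.pkl","wb"))
    print({k:np.array(v).round(4).tolist() for k,v in c.items() if k!="frame"})
print(sensors.state())
E
```

```text
{'vertical_fov': 44.7404, 'cx': 305.3155, 'cy': 243.435, 'k1': -0.1679, 'position': [252.972, -75.0016, 1705.1638], 'rotation': [-0.0566, 0.0612, 0.7064, -0.7029]}
{'vertical_fov': 49.3685, 'cx': 323.6379, 'cy': 243.6399, 'k1': -0.0184, 'position': [-117.3541, -818.0289, 1178.237], 'rotation': [0.3386, -0.1262, -0.3371, 0.8693]}
{'time': 0.1, 'q': array([-1.24588916,  0.32177627, -0.0700875 ,  1.45152183,  0.02257837,
        1.37081955, -0.05686342]), 'qd': array([-0.00112273, -0.0013947 , -0.00087751, -0.0035675 , -0.00080231,
       -0.0018497 , -0.00072279]), 'joint_torque': array([ 2.27121012e-05, -4.92567372e+01, -4.05769022e-01, -3.13399494e+01,
       -6.41850941e-02,  3.94193397e-02,  5.60399837e-05]), 'ee_pos': array([198.66608889, 618.34598144, 202.46879505]), 'ee_rot': array([ 1.54748112e-01,  9.87953575e-01, -8.63412731e-04, -9.96443255e-05]), 'force': array([ 3.65268002e-01,  1.15558017e-04, -2.85615175e-01]), 'torque': array([ 0.01268539,  0.02196683, -0.02599352]), 'grip_force': 0.0, 'finger_gap': 87.25062569845399}
```

View pics/top0.png

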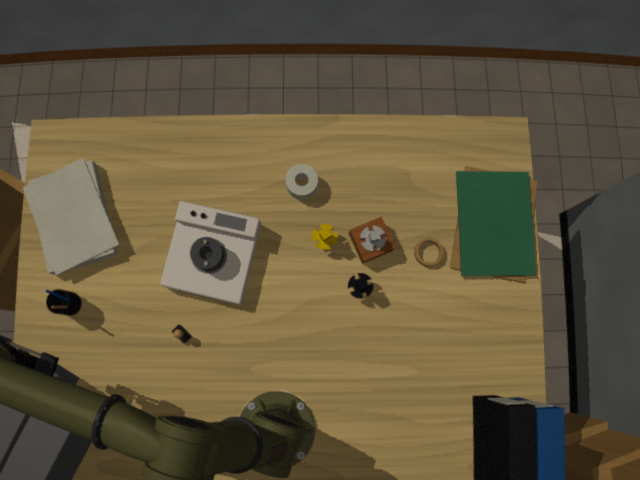

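View pics/side0.png

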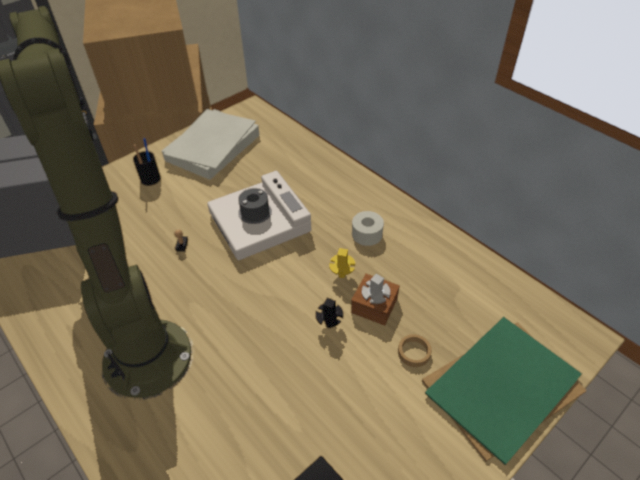

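Top view: the aluminium arbor stands in the brown stand at (372,237). Two things could be taken for it: the yellow copy at (325,237) and the black copy at (360,286). I choose the silver one. The spindle is at (208,254), the label roll at (302,180), the stamp at (182,334) and the tape roll at (430,252). Next is one enlarged composite to check this.

```bash
python3 - <<'E'
from h import *
import pickle
t=pickle.load(open("top0.pkl","rb"));s=pickle.load(open("side0.pkl","rb"))
def crop(c,u,v,w=25,h=25):return cv2.resize(c["frame"][v-h:v+h,u-w:u+w],None,fx=400/(2*w),fy=300/(2*h),interpolation=cv2.INTER_CUBIC)
im=np.vstack([np.hstack([crop(t,372,238,32,24),crop(t,208,254,32,24)]),np.hstack([crop(s,376,292,40,30),crop(s,254,206,40,30)])])
im=cv2.convertScaleAbs(im,alpha=1.5)
cv2.imwrite("pics/c1.png",im)
E
```

```text
(no output)
```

View pics/c1.png

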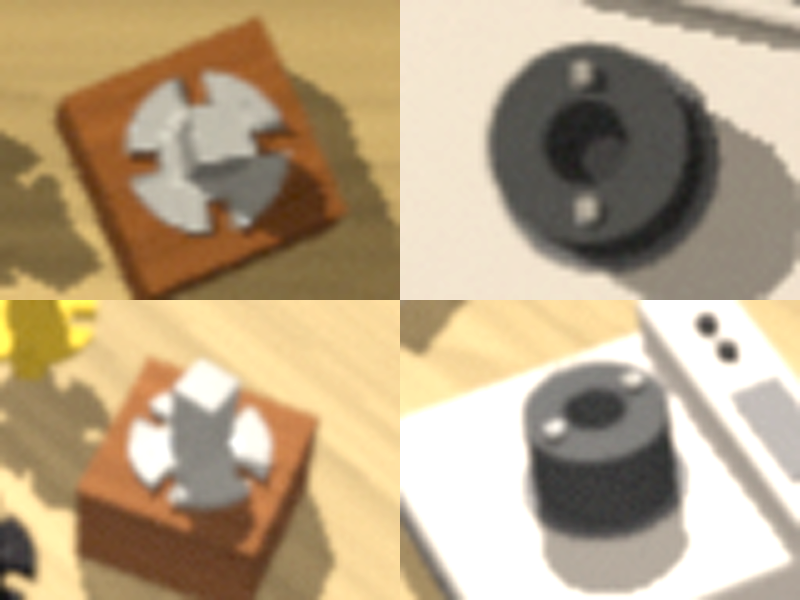

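The crop shows the silver arbor in the stand, with flange slots near (197,95), (270,140), (145,165) and (222,215). The spindle dogs are at (581,73) and (588,210) in the top view, and at (555,428) and (633,380) in the side view.

```bash
python3 - <<'E'
from h import *
import pickle
t=pickle.load(open("top0.pkl","rb"));s=pickle.load(open("side0.pkl","rb"))
T=lambda x,y,o:(o[0]+x/6.25-.5+.08,o[1]+y/6.25-.42)
S=lambda x,y,o:(o[0]+x/5-.4,o[1]+y/5-.4)
A=(340,214);M=(176,230);SA=(336,262);SM=(214,176)
p=lambda *a:print(a[0],np.round(at(*a[1:]),1))
for n,x,y,z in[("slot up",197,95,68),("slot R",270,140,68),("slot L",145,165,68),("slot D",222,215,68),("flange",207,153,68),("post",223,134,118)]:p(n,t,*T(x,y,A),z)
p("post side",s,*S(207,85,SA),118);p("flange side",s,*S(200,152,SA),68)
for n,x,y in[("d1",181,73),("d2",188,210)]:p(n,t,*T(x,y,M),121)
p("face",t,*T(189,143,M),115)
for n,x,y in[("sd1",155,128),("sd2",233,80)]:p(n,s,*S(x,y,SM),121)
# stand top corners in top crop
for x,y in[(60,100),(260,15),(345,212),(140,297)]:p("stand",t,*T(x,y,A),60)
for n,u,v,z in[("label",302,180,55),("tape",430,252,24),("yellow",325,237,40),("black",360,286,40),("stamp",180,333,50)]:p(n,t,u,v,z)
from scipy.spatial.transform import Rotation as R
print(R.from_quat(sensors.state()["ee_rot"]).as_matrix().round(3))
E
```

```text
Traceback (most recent call last):
  File "h.py", line 11, in at
    r=ray(c,u,v);p=np.array(c["position"]);return p+r*(z-p[2])/r[2]
  File "h.py", line 9, in ray
    return np.array(c["rotation"])@np.array([s[0],-s[1],-1.])
           ~~~~~~~~~~~~~~~~~~~~~~~^~~~~~~~~~~~~~~~~~~~~~~~~~~
ValueError: matmul: Input operand 1 has a mismatch in its core dimension 0, with gufunc signature (n?,k),(k,m?)->(n?,m?) (size 3 is different from 4)
```

Rotation is a quaternion, so I'll convert it.

```bash
sed -i 's/np.array(c\["rotation"\])/Rot.from_quat(c["rotation"]).as_matrix()/; 1a from scipy.spatial.transform import Rotation as Rot' h.py; cat > m.py <<'E'
from h import *
import pickle
t=pickle.load(open("top0.pkl","rb"));s=pickle.load(open("side0.pkl","rb"))
T=lambda x,y,o:(o[0]+x/6.25-.5+.08,o[1]+y/6.25-.42)
S=lambda x,y,o:(o[0]+x/5-.4,o[1]+y/5-.4)
A=(340,214);M=(176,230);SA=(336,262);SM=(214,176)
p=lambda *a:print(a[0],np.round(at(*a[1:]),1))
for n,x,y,z in[("slot up",197,95,68),("slot R",270,140,68),("slot L",145,165,68),("slot D",222,215,68),("flange",207,153,68),("post",223,134,118)]:p(n,t,*T(x,y,A),z)
p("post side",s,*S(207,85,SA),118);p("flange side",s,*S(200,152,SA),68)
for n,x,y in[("d1",181,73),("d2",188,210)]:p(n,t,*T(x,y,M),121)
p("face",t,*T(189,143,M),115)
for n,x,y in[("sd1",155,128),("sd2",233,80)]:p(n,s,*S(x,y,SM),121)
# stand top corners in top crop
for x,y in[(60,100),(260,15),(345,212),(140,297)]:p("stand",t,*T(x,y,A),60)
for n,u,v,z in[("label",302,180,55),("tape",430,252,24),("yellow",325,237,40),("black",360,286,40),("stamp",180,333,50)]:p(n,t,u,v,z)
print(Rot.from_quat(sensors.state()["ee_rot"]).as_matrix().round(3))
E
python3 m.py
```

```text
slot up [ 570.6 -275.3   68. ]
slot R [ 549.4 -308.4   68. ]
slot L [ 538.1 -250.6   68. ]
slot D [ 514.7 -285.4   68. ]
flange [ 543.5 -279.2   68. ]
post [ 543.2 -280.4  118. ]
post side [ 544.5 -279.4  118. ]
flange side [ 540.2 -283.    68. ]
d1 [527.2 192.8 121. ]
d2 [466.  188.4 121. ]
face [496.7 189.6 115. ]
sd1 [465.3 188.1 121. ]
sd2 [525.3 190.3 121. ]
stand [ 570.  -212.9   60. ]
stand [ 609.8 -306.6   60. ]
stand [ 517.1 -343.3   60. ]
stand [ 478.3 -247.9   60. ]
label [719.4 -77.8  55. ]
tape [ 509.  -453.6   24. ]
yellow [ 552.2 -143.9   40. ]
black [ 409.  -242.8   40. ]
stamp [275.9 270.2  50. ]
[[-0.952  0.306 -0.   ]
 [ 0.306  0.952 -0.002]
 [-0.    -0.002 -1.   ]]
```

Arbor at about (543.5, -279.5), slot axes at about 10.7°. Spindle at about (496.3, 190), dogs at about 3°. Grip yaw goes from 72.2° to 10.7°, a turn of -61.5°. Moving over by an arc.

{"api": "arm_command", "payload": {
  "deltas": [
    [[0.028, -0.0285, 0], -4, 0],
    [[0.028, -0.0285, 0], -4, 0],
    [[0.028, -0.0285, 0], -4, 0],
    [[0.028, -0.0285, 0], -4, 0],
    [[0.028, -0.0285, 0], -4, 0],
    [[0.028, -0.0285, 0], -4, 0],
    [[0.028, -0.0285, 0], -4, 0],
    [[0.028, -0.0285, 0], -4, 0]
  ]
}}

```text
time: 0.77
ee_pos: [423.7, 389.1, 203.2]
ee_rot: [0.423, 0.906, -0.0, -0.0]
force: [0.5, 0.5, 0.2]
finger_gap: 87.2
grip_force: 0.0
```

{"api": "arm_command", "payload": {
  "deltas": [
    [[0.017, -0.036, 0], -3.7, 0],
    [[0.017, -0.036, 0], -3.7, 0],
    [[0.017, -0.036, 0], -3.7, 0],
    [[0.017, -0.036, 0], -3.7, 0],
    [[0.017, -0.036, 0], -3.7, 0],
    [[0.017, -0.036, 0], -3.7, 0],
    [[0.017, -0.036, 0], -3.7, 0],
    [[0.017, -0.036, 0], -3.7, 0]
  ]
}}

```text
time: 1.43
ee_pos: [559.0, 101.0, 203.3]
ee_rot: [0.64, 0.768, -0.0, -0.0]
force: [0.2, 0.4, 0.2]
finger_gap: 86.9
grip_force: 0.0
```

{"api": "arm_command", "payload": {
  "deltas": [
    [[0, -0.038, 0], 0, 0],
    [[0, -0.038, 0], 0, 0],
    [[0, -0.038, 0], 0, 0],
    [[0, -0.038, 0], 0, 0],
    [[0, -0.038, 0], 0, 0],
    [[0, -0.038, 0], 0, 0],
    [[0, -0.038, 0], 0, 0],
    [[0, -0.038, 0], 0, 0]
  ]
}}

```text
time: 2.1
ee_pos: [558.3, -202.7, 203.3]
ee_rot: [0.639, 0.769, 0.0, -0.0]
force: [1.8, -0.0, -0.9]
finger_gap: 87.2
grip_force: 0.0
```

{"api": "arm_command", "payload": {
  "deltas": [
    [[-0.005, -0.0257, 0], 0, 0],
    [[-0.005, -0.0257, 0], 0, 0],
    [[-0.005, -0.0255, 0], 0, 0],
    [[0, 0, -0.02], 0, 0],
    [[0, 0, -0.02], 0, 0],
    [[0, 0, -0.01], 0, 0],
    [[0, 0, 0], 0, 0]
  ]
}}

```text
time: 2.68
ee_pos: [542.1, -276.7, 150.4]
ee_rot: [0.639, 0.769, -0.001, -0.003]
force: [-0.3, -0.0, -0.2]
finger_gap: 86.9
grip_force: 0.0
```

```bash
python3 - <<'E'
from h import *
c=cams.capture("side");d=cams.capture("top")
a=c["frame"][235:325,316:436];b=d["frame"][193:283,312:432]
im=cv2.convertScaleAbs(cv2.resize(np.hstack([a,b]),(800,300),interpolation=cv2.INTER_CUBIC),alpha=1.5)
cv2.imwrite("pics/c2.png",im);print(sensors.state()["ee_pos"])
E
```

```text
[ 543.92342521 -277.50341197  153.47002472]
```

View pics/c2.png

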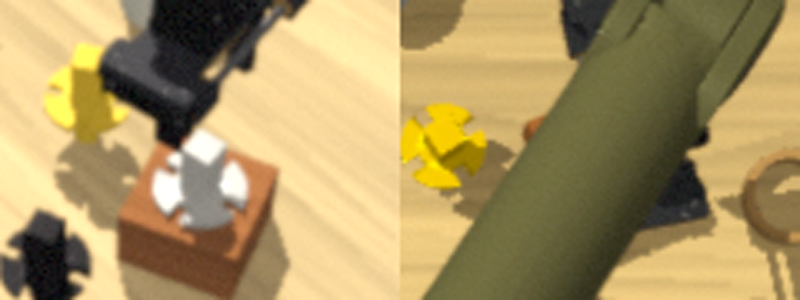

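The side view (left half) shows the near finger at crop (175,130), just beside the silver post with its top at (205,147). The arm hides the arbor in the top view. I'll compare this with the projected finger position.

```bash
python3 - <<'E'
from h import *
c=cams.capture("side")
sc=400/120
st=sensors.state();p=st["ee_pos"];Rm=Rot.from_quat(st["ee_rot"]).as_matrix()
f=lambda P:((proj(c,P)-[316,235])*sc).round(0)
E=p+Rm[:,2]*14
print(p,E)
for s in(-1,1):
  for w in (-9.5,9.5): print(f(E+s*43.5*Rm[:,1]+w*Rm[:,0]),f(E+s*58.5*Rm[:,1]+w*Rm[:,0]))
print("post",f([543.5,-279.5,118]))
E
```

```text
[ 544.40507174 -277.85879921  154.28558119] [ 544.41800091 -277.86431018  140.28558825]
[183. 168.] [171. 181.]
[162. 156.] [150. 169.]
[245.  97.] [255.  85.]
[224.  86.] [234.  74.]
post [203. 146.]
```

Close enough, since the grip centres itself along the closing line. Descend.

{"api": "arm_command", "payload": {
  "deltas": [
    [[0, -0.001, -0.02], 0, 0],
    [[0, 0, -0.02], 0, 0],
    [[0, 0, -0.018], 0, 0],
    [[0, 0, 0], 0, 0],
    [[0, 0, 0], 0, 0]
  ]
}}

```text
time: 3.25
ee_pos: [544.0, -278.7, 96.0]
ee_rot: [0.639, 0.77, -0.0, -0.0]
force: [0.2, 0.4, -0.0]
finger_gap: 86.7
grip_force: 0.0
```

```bash
python3 - <<'E'
from h import *
c=cams.capture("side")
st=sensors.state();p=st["ee_pos"];print(p,st["force"])
Rm=Rot.from_quat(st["ee_rot"]).as_matrix()
sc=8;im=cv2.resize(c["frame"][250:325,326:426],None,fx=sc,fy=sc,interpolation=cv2.INTER_CUBIC);im=cv2.convertScaleAbs(im,alpha=1.5)
E=p+Rm[:,2]*14
for s in(-1,1):
  for w in (-9.5,9.5):
    for d in(0,-30):
      q=(proj(c,E+s*43.5*Rm[:,1]+w*Rm[:,0]+d*Rm[:,2])-[326,250])*sc+sc/2
      cv2.circle(im,tuple(int(v) for v in q),3,(0,0,255),-1)
cv2.imwrite("pics/c3.png",im)
E
```

```text
[ 544.73951077 -279.28539302   96.98435127] [ 0.61132782 -0.13919408  0.62649445]
```

View pics/c3.png

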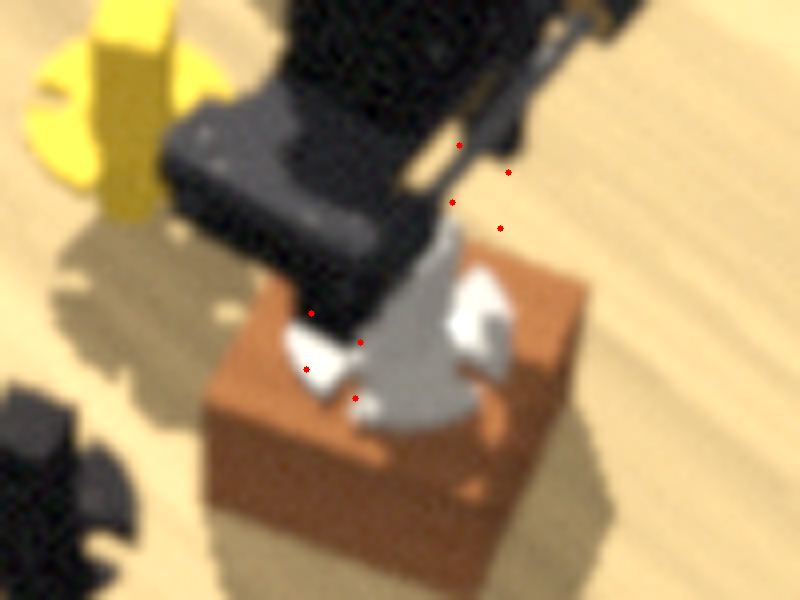

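The side view shows the near finger at (330,330) beside the post, in line laterally. The open finger tips stand about 12 mm higher than predicted because the linkage swings, which is harmless. Grip.

{"api": "arm_command", "payload": {
  "deltas": [
    [[0, 0, 0], 0, 1],
    [[0, 0, 0], 0, 1],
    [[0, 0, 0], 0, 1],
    [[0, 0, 0], 0, 1],
    [[0, 0, 0], 0, 1],
    [[0, 0, 0], 0, 1],
    [[0, 0, 0], 0, 1],
    [[0, 0, 0], 0, 1]
  ],
  "newtons": 50
}}

```text
time: 3.97
ee_pos: [543.8, -279.0, 95.5]
ee_rot: [0.639, 0.769, -0.0, 0.0]
force: [-0.0, 0.1, -0.4]
finger_gap: 41.3
grip_force: 0.0
```

{"api": "arm_command", "payload": {
  "deltas": [
    [[0, 0, 0], 0, 1],
    [[0, 0, 0], 0, 1],
    [[0, 0, 0], 0, 1],
    [[0, 0, 0], 0, 1],
    [[0, 0, 0], 0, 1],
    [[0, 0, 0], 0, 1],
    [[0, 0, 0], 0, 1],
    [[0, 0, 0], 0, 1]
  ]
}}

```text
time: 4.63
ee_pos: [544.1, -278.9, 95.5]
ee_rot: [0.639, 0.769, 0.0, 0.0]
force: [1.3, 0.1, -0.6]
finger_gap: 24.9
grip_force: 49.9
```

{"api": "arm_command", "payload": {
  "deltas": [
    [[0, 0, 0.01], 0, 1],
    [[0, 0, 0.018], 0, 1],
    [[0, 0, 0.018], 0, 1],
    [[0, 0, 0.018], 0, 1],
    [[0, 0, 0.018], 0, 1],
    [[0, 0, 0.018], 0, 1],
    [[0, 0, 0.018], 0, 1],
    [[0, 0, 0.018], 0, 1]
  ]
}}

```text
time: 5.3
ee_pos: [542.5, -279.1, 232.1]
ee_rot: [0.639, 0.769, -0.001, -0.001]
force: [0.1, -0.3, -4.2]
finger_gap: 24.6
grip_force: 49.9
```

{"api": "arm_command", "payload": {
  "deltas": [
    [[0, 0, 0], 0, 1],
    [[0, 0, 0], 0, 1],
    [[0, 0, 0], 0, 1]
  ]
}}

```text
time: 5.55
ee_pos: [542.8, -278.7, 230.1]
ee_rot: [0.639, 0.769, -0.0, -0.001]
force: [-0.2, -0.1, -4.3]
finger_gap: 24.6
grip_force: 49.9
```

```bash
python3 - <<'E'
from h import *
c=cams.capture("side");st=sensors.state();print(st["ee_pos"],st["force"],st["finger_gap"])
q=proj(c,[543,-279,190]);print(q);x,y=q.astype(int)
x0,y0=x-48,y-36
cv2.imwrite("pics/c4.png",cv2.convertScaleAbs(cv2.resize(c["frame"][y0:y0+72,x0:x0+96],None,fx=8,fy=8,interpolation=cv2.INTER_CUBIC),alpha=1.5));print(x0,y0)
E
```

```text
[ 542.71596667 -278.52273744  229.71521606] [ 0.46349766  0.44467961 -3.97529586] 24.756972883568032
[378.38812677 260.72546746]
330 224
```

View pics/c4.png

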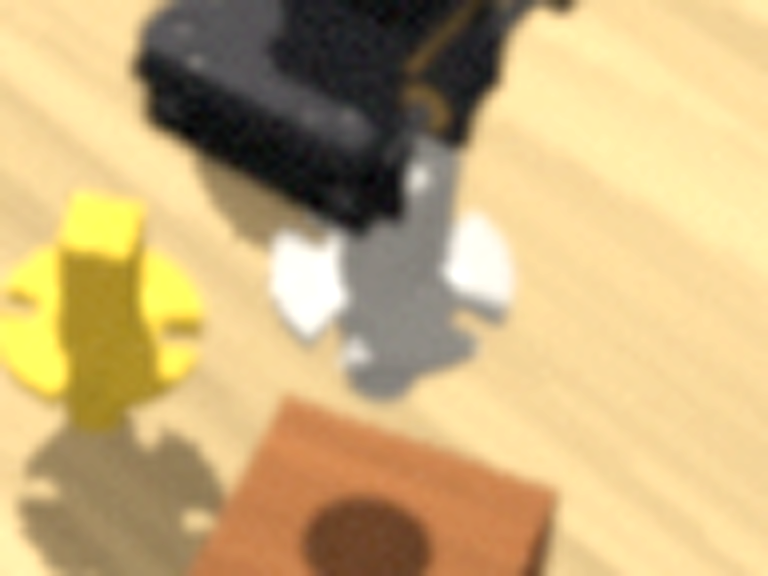

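The arbor hangs upright in the gripper with its slots and shank visible, and the stand is empty. TCP is 35.5 mm above the arbor origin. Carry it to above the spindle and turn it to about 3°.

{"api": "arm_command", "payload": {
  "deltas": [
    [[-0.0015, 0.015, 0], -0.5, 1],
    [[-0.0033, 0.033, 0], -0.5, 1],
    [[-0.0033, 0.033, 0], -0.5, 1],
    [[-0.0033, 0.033, 0], -0.5, 1],
    [[-0.0033, 0.033, 0], -0.5, 1],
    [[-0.0033, 0.033, 0], -0.5, 1],
    [[-0.0033, 0.033, 0], -0.5, 1],
    [[-0.0033, 0.033, 0], -0.5, 1]
  ]
}}

```text
time: 6.27
ee_pos: [517.8, -31.5, 230.1]
ee_rot: [0.665, 0.746, -0.001, -0.001]
force: [0.5, 0.4, -3.8]
finger_gap: 24.4
grip_force: 49.9
```

{"api": "arm_command", "payload": {
  "deltas": [
    [[-0.0033, 0.033, 0], -0.5, 1],
    [[-0.0033, 0.033, 0], -0.5, 1],
    [[-0.0033, 0.033, 0], -0.5, 1],
    [[-0.0033, 0.033, 0], -0.5, 1],
    [[-0.0033, 0.033, 0], -0.5, 1],
    [[-0.0033, 0.033, 0], -0.5, 1],
    [[-0.0015, 0.015, 0], -0.5, 1],
    [[-0.0007, 0.009, 0], 0, 1]
  ]
}}

```text
time: 6.93
ee_pos: [495.3, 192.1, 229.6]
ee_rot: [0.686, 0.728, -0.001, -0.001]
force: [0.3, 0.7, -3.8]
finger_gap: 24.3
grip_force: 49.9
```

{"api": "arm_command", "payload": {
  "deltas": [
    [[0, 0, 0], 0, 1],
    [[0, 0, 0], 0, 1],
    [[0, 0, 0], 0, 1],
    [[0, 0, 0], 0, 1]
  ]
}}

```text
time: 7.27
ee_pos: [497.7, 186.7, 231.4]
ee_rot: [0.689, 0.725, -0.0, 0.0]
force: [-0.3, 0.3, -3.9]
finger_gap: 24.6
grip_force: 49.9
```

```bash
python3 - <<'E'
from h import *
c=cams.capture("side");st=sensors.state();p=st["ee_pos"];print(p,st["force"],st["torque"],st["finger_gap"])
x0,y0=206,135
im=cv2.convertScaleAbs(cv2.resize(c["frame"][y0:y0+75,x0:x0+100],None,fx=8,fy=8,interpolation=cv2.INTER_CUBIC),alpha=1.5)
o=p-[0,0,35.5]
a=np.linspace(0,6.28,36)
for r,z in((37,0),(11,-44)):
  for t in a:
    q=(proj(c,o+[r*np.cos(t),r*np.sin(t),z])-[x0,y0])*8+4
    cv2.circle(im,tuple(int(v) for v in q),1,(0,0,255),-1)
for t in a:
    q=(proj(c,[496.3+45*np.cos(t),190+45*np.sin(t),115])-[x0,y0])*8+4
    cv2.circle(im,tuple(int(v) for v in q),1,(0,255,0),-1)
cv2.imwrite("pics/c5.png",im)
E
```

```text
[497.66034936 187.07406465 231.51177951] [ 0.14287743  0.18531333 -4.30142555] [-0.0995675   0.06788863 -0.03782078] 24.48447531938812
```

View pics/c5.png

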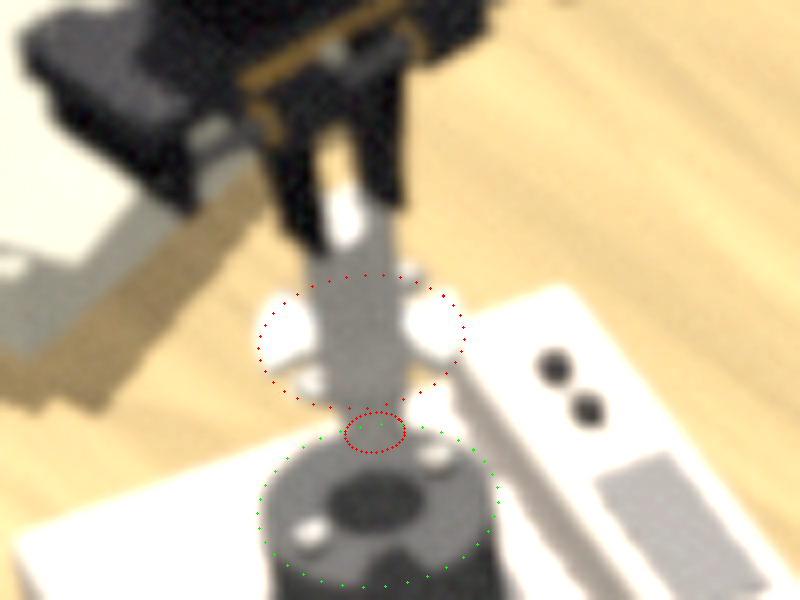

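The overlays match both the arbor and the spindle face (green ring). Correct by (-1.3, +3) and start down.

{"api": "arm_command", "payload": {
  "deltas": [
    [[-0.0013, 0.003, 0], 0, 1],
    [[0, 0, -0.008], 0, 1],
    [[0, 0, -0.008], 0, 1],
    [[0, 0, -0.008], 0, 1],
    [[0, 0, -0.008], 0, 1],
    [[0, 0, -0.006], 0, 1],
    [[0, 0, 0], 0, 1],
    [[0, 0, 0], 0, 1]
  ]
}}

```text
time: 7.98
ee_pos: [495.6, 191.8, 192.9]
ee_rot: [0.688, 0.726, -0.001, -0.0]
force: [-0.2, 0.3, -3.3]
finger_gap: 24.6
grip_force: 49.9
```

{"api": "arm_command", "payload": {
  "deltas": [
    [[0, 0, -0.005], 0, 1],
    [[0, 0, -0.005], 0, 1],
    [[0, 0, -0.005], 0, 1],
    [[0, 0, -0.003], 0, 1],
    [[0, 0, 0], 0, 1],
    [[0, 0, 0], 0, 1]
  ]
}}

```text
time: 8.48
ee_pos: [495.7, 191.9, 175.2]
ee_rot: [0.688, 0.726, -0.0, -0.0]
force: [0.6, -0.6, -4.4]
finger_gap: 24.5
grip_force: 49.9
```

{"api": "arm_command", "payload": {
  "deltas": [
    [[0.0005, -0.0015, -0.003], 0, 1],
    [[0, 0, -0.003], 0, 1],
    [[0, 0, -0.003], 0, 1],
    [[0, 0, -0.003], 0, 1],
    [[0, 0, -0.002], 0, 1],
    [[0, 0, 0], 0, 1],
    [[0, 0, 0], 0, 1]
  ]
}}

```text
time: 9.07
ee_pos: [496.3, 190.4, 161.3]
ee_rot: [0.688, 0.726, -0.0, -0.0]
force: [0.3, 0.2, -3.7]
finger_gap: 24.7
grip_force: 49.9
```

{"api": "arm_command", "payload": {
  "deltas": [
    [[0, 0, -0.001], 0, 1],
    [[0, 0, -0.001], 0, 1],
    [[0, 0, -0.001], 0, 1],
    [[0, 0, 0], 0, 1],
    [[0, 0, 0], 0, 1]
  ]
}}

```text
time: 9.48
ee_pos: [496.4, 190.5, 158.4]
ee_rot: [0.688, 0.726, -0.0, 0.0]
force: [0.6, 0.4, -4.1]
finger_gap: 24.6
grip_force: 49.9
```

{"api": "arm_command", "payload": {
  "deltas": [
    [[0, 0, -0.001], 0, 1],
    [[0, 0, -0.001], 0, 1],
    [[0, 0, 0], 0, 1],
    [[0, 0, 0], 0, 1]
  ]
}}

```text
time: 9.82
ee_pos: [496.3, 190.5, 156.4]
ee_rot: [0.688, 0.726, -0.0, 0.0]
force: [-0.6, -0.3, -3.6]
finger_gap: 24.7
grip_force: 49.9
```

{"api": "arm_command", "payload": {
  "deltas": [
    [[0, 0, -0.0005], 0, 1],
    [[0, 0, -0.0005], 0, 1],
    [[0, 0, 0], 0, 1],
    [[0, 0, 0], 0, 1]
  ]
}}

```text
time: 10.15
ee_pos: [496.4, 190.5, 155.5]
ee_rot: [0.688, 0.726, -0.0, 0.0]
force: [0.4, -0.0, -5.2]
finger_gap: 24.7
grip_force: 49.9
```

{"api": "arm_command", "payload": {
  "deltas": [
    [[0, 0, -0.0005], 0, 1],
    [[0, 0, -0.0005], 0, 1],
    [[0, 0, 0], 0, 1],
    [[0, 0, 0], 0, 1]
  ]
}}

```text
time: 10.48
ee_pos: [496.4, 190.5, 154.4]
ee_rot: [0.688, 0.726, -0.0, 0.0]
force: [-0.2, 0.1, -3.2]
finger_gap: 25.0
grip_force: 49.9
```

{"api": "arm_command", "payload": {
  "deltas": [
    [[0, 0, -0.0005], 0, 1],
    [[0, 0, -0.0005], 0, 1],
    [[0, 0, 0], 0, 1],
    [[0, 0, 0], 0, 1]
  ]
}}

```text
time: 10.82
ee_pos: [496.4, 190.5, 153.4]
ee_rot: [0.688, 0.726, -0.0, 0.0]
force: [-0.2, 0.3, -3.0]
finger_gap: 24.7
grip_force: 49.9
```

{"api": "arm_command", "payload": {
  "deltas": [
    [[0, 0, -0.0005], 0, 1],
    [[0, 0, -0.0005], 0, 1],
    [[0, 0, 0], 0, 1],
    [[0, 0, 0], 0, 1]
  ]
}}

```text
time: 11.15
ee_pos: [496.4, 190.4, 152.4]
ee_rot: [0.688, 0.726, -0.0, 0.0]
force: [-0.1, 0.3, -4.3]
finger_gap: 24.5
grip_force: 49.9
```

{"api": "arm_command", "payload": {
  "deltas": [
    [[0, 0, -0.0005], 0, 1],
    [[0, 0, -0.0005], 0, 1],
    [[0, 0, 0], 0, 1],
    [[0, 0, 0], 0, 1]
  ]
}}

```text
time: 11.48
ee_pos: [496.4, 190.5, 151.4]
ee_rot: [0.688, 0.726, 0.0, 0.0]
force: [0.6, -0.4, -3.3]
finger_gap: 24.4
grip_force: 49.9
```

{"api": "arm_command", "payload": {
  "deltas": [
    [[0, 0, -0.0005], 0, 1],
    [[0, 0, 0], 0, 1],
    [[0, 0, 0], 0, 1]
  ]
}}

```text
time: 11.73
ee_pos: [496.4, 190.5, 151.0]
ee_rot: [0.688, 0.726, 0.0, 0.0]
force: [0.1, 0.5, -3.8]
finger_gap: 24.6
grip_force: 49.9
```

Already past dog height, so the slots are over the dogs. Feel for the face.

{"api": "arm_command", "payload": {
  "deltas": [
    [[0, 0, -0.0005], 0, 1],
    [[0, 0, 0], 0, 1],
    [[0, 0, 0], 0, 1]
  ]
}}

```text
time: 11.98
ee_pos: [496.5, 190.5, 150.6]
ee_rot: [0.688, 0.726, 0.0, 0.0]
force: [0.8, 0.5, -4.0]
finger_gap: 24.6
grip_force: 49.9
```

{"api": "arm_command", "payload": {
  "deltas": [
    [[0, 0, -0.0005], 0, 1],
    [[0, 0, 0], 0, 1],
    [[0, 0, 0], 0, 1]
  ]
}}

```text
time: 12.23
ee_pos: [496.6, 190.7, 150.4]
ee_rot: [0.688, 0.726, 0.0, 0.0]
force: [-0.0, -0.2, -1.6]
finger_gap: 24.6
grip_force: 49.9
```

{"api": "arm_command", "payload": {
  "deltas": [
    [[0, 0, -0.0004], 0, 1],
    [[0, 0, 0], 0, 1],
    [[0, 0, 0], 0, 1]
  ]
}}

```text
time: 12.48
ee_pos: [496.7, 190.7, 150.3]
ee_rot: [0.688, 0.726, 0.0, 0.0]
force: [-2.1, -0.7, 4.0]
finger_gap: 24.4
grip_force: 50.0
```

Contact at 150.4, which matches the expected home height of 150.5. Build the press up to about 15 N (force z about +11).

{"api": "arm_command", "payload": {
  "deltas": [
    [[0, 0, -0.0003], 0, 1],
    [[0, 0, 0], 0, 1],
    [[0, 0, 0], 0, 1]
  ]
}}

```text
time: 12.73
ee_pos: [496.6, 190.7, 150.3]
ee_rot: [0.688, 0.726, 0.001, 0.0]
force: [-1.6, -0.9, 5.5]
finger_gap: 24.4
grip_force: 50.0
```

{"api": "arm_command", "payload": {
  "deltas": [
    [[0, 0, -0.0002], 0, 1],
    [[0, 0, 0], 0, 1],
    [[0, 0, 0], 0, 1]
  ]
}}

```text
time: 12.98
ee_pos: [496.7, 190.7, 150.3]
ee_rot: [0.688, 0.726, 0.001, 0.0]
force: [-3.1, -0.4, 7.5]
finger_gap: 24.9
grip_force: 50.0
```

{"api": "arm_command", "payload": {
  "deltas": [
    [[0, 0, -0.0003], 0, 1],
    [[0, 0, 0], 0, 1],
    [[0, 0, 0], 0, 1],
    [[0, 0, 0], 0, 1]
  ]
}}

```text
time: 13.32
ee_pos: [496.7, 190.7, 150.3]
ee_rot: [0.688, 0.726, 0.001, -0.0]
force: [-3.4, -1.9, 8.7]
finger_gap: 24.7
grip_force: 50.0
```

{"api": "arm_command", "payload": {
  "deltas": [
    [[0, 0, -0.0001], 0, 1],
    [[0, 0, 0], 0, 1],
    [[0, 0, 0], 0, 1],
    [[0, 0, 0], 0, 1],
    [[0, 0, 0], 0, 1],
    [[0, 0, 0], 0, 1],
    [[0, 0, 0], 0, 1],
    [[0, 0, 0], 0, 1]
  ]
}}

```text
time: 13.98
ee_pos: [496.7, 190.7, 150.3]
ee_rot: [0.688, 0.726, 0.001, -0.0]
force: [-4.1, 0.1, 8.7]
finger_gap: 24.9
grip_force: 50.0
```

{"api": "arm_command", "payload": {
  "deltas": [
    [[0, 0, 0], 0, 1],
    [[0, 0, 0], 0, 1],
    [[0, 0, 0], 0, 1],
    [[0, 0, 0], 0, 1],
    [[0, 0, 0], 0, 1],
    [[0, 0, 0], 0, 1]
  ]
}}

```text
time: 14.48
ee_pos: [496.7, 190.7, 150.3]
ee_rot: [0.688, 0.726, 0.001, -0.0]
force: [-3.2, -0.5, 8.9]
finger_gap: 24.3
grip_force: 50.0
```

```bash
python3 - <<'E'
from h import *
c=cams.capture("side");st=sensors.state();p=st["ee_pos"];print(p,st["force"],st["torque"])
x0,y0=206,150
im=cv2.convertScaleAbs(cv2.resize(c["frame"][y0:y0+75,x0:x0+100],None,fx=8,fy=8,interpolation=cv2.INTER_CUBIC),alpha=1.5)
cv2.imwrite("pics/c6.png",im)
E
```

```text
[496.70246428 190.71926939 150.35123598] [-2.96291571 -0.18746063  8.03392078] [-0.21072634  0.94045914 -0.01945012]
```

View pics/c6.png

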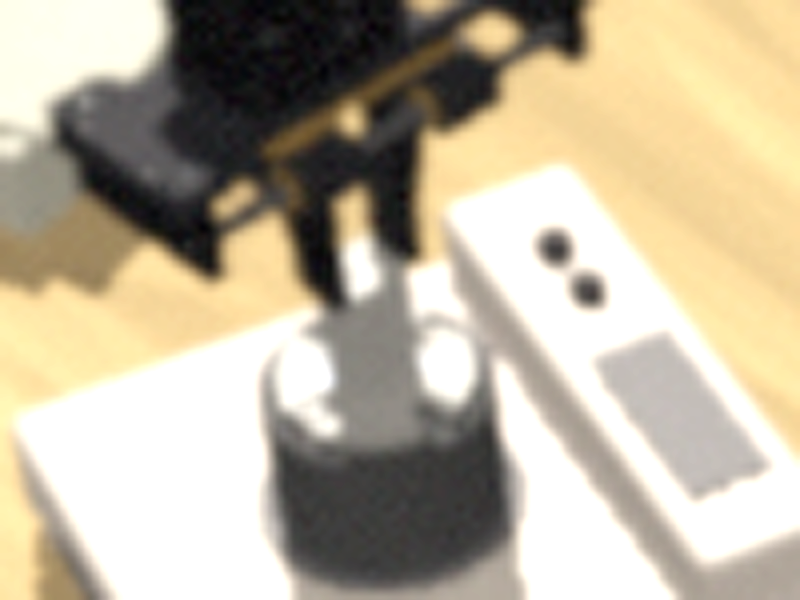

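The arbor looks seated flat on the spindle face. Contact is about 12.5 N. Ease the side load and bring the push up to about 15 N for over a second.

{"api": "arm_command", "payload": {
  "deltas": [
    [[-0.0003, 0, -0.0003], 0, 1],
    [[0, 0, 0], 0, 1],
    [[0, 0, 0], 0, 1],
    [[0, 0, 0], 0, 1],
    [[0, 0, 0], 0, 1],
    [[0, 0, 0], 0, 1]
  ]
}}

```text
time: 15.03
ee_pos: [496.7, 190.8, 150.3]
ee_rot: [0.688, 0.726, 0.001, 0.0]
force: [-4.0, -0.6, 9.4]
finger_gap: 24.5
grip_force: 50.0
```

{"api": "arm_command", "payload": {
  "deltas": [
    [[0, 0, -0.0001], 0, 1],
    [[0, 0, 0], 0, 1],
    [[0, 0, 0], 0, 1],
    [[0, 0, 0], 0, 1],
    [[0, 0, 0], 0, 1],
    [[0, 0, 0], 0, 1],
    [[0, 0, 0], 0, 1],
    [[0, 0, 0], 0, 1]
  ]
}}

```text
time: 15.7
ee_pos: [496.7, 190.7, 150.3]
ee_rot: [0.688, 0.726, 0.001, 0.0]
force: [-3.6, -0.5, 10.3]
finger_gap: 24.8
grip_force: 50.0
```

{"api": "arm_command", "payload": {
  "deltas": [
    [[0, 0, 0], 0, 1],
    [[0, 0, 0], 0, 1],
    [[0, 0, 0], 0, 1],
    [[0, 0, 0], 0, 1],
    [[0, 0, 0], 0, 1],
    [[0, 0, 0], 0, 1],
    [[0, 0, 0], 0, 1],
    [[0, 0, 0], 0, 1]
  ]
}}

```text
time: 16.37
ee_pos: [496.7, 190.7, 150.3]
ee_rot: [0.688, 0.726, 0.001, 0.0]
force: [-4.0, -0.2, 9.6]
finger_gap: 24.7
grip_force: 50.0
```

Held at about 14 N for over a second. Unload and release.

{"api": "arm_command", "payload": {
  "deltas": [
    [[0, 0, 0.0005], 0, 1],
    [[0, 0, 0.0005], 0, 1],
    [[0, 0, 0], 0, 1],
    [[0, 0, 0], 0, 1]
  ]
}}

```text
time: 16.7
ee_pos: [496.6, 190.7, 150.3]
ee_rot: [0.688, 0.726, 0.001, 0.0]
force: [-1.6, -0.8, 6.3]
finger_gap: 24.9
grip_force: 50.0
```

{"api": "arm_command", "payload": {
  "deltas": [
    [[0, 0, 0], 0, 0.6],
    [[0, 0, 0], 0, 0.5],
    [[0, 0, 0], 0, 0.2],
    [[0, 0, 0], 0, 0],
    [[0, 0, 0], 0, 0],
    [[0, 0, 0], 0, 0],
    [[0, 0, 0], 0, 0],
    [[0, 0, 0], 0, 0]
  ]
}}

```text
time: 17.37
ee_pos: [496.1, 190.4, 149.2]
ee_rot: [0.688, 0.726, -0.0, 0.0]
force: [0.6, 0.5, -0.2]
finger_gap: 69.9
grip_force: 0.0
```

{"api": "arm_command", "payload": {
  "deltas": [
    [[0, 0, 0], 0, 0],
    [[0, 0, 0], 0, 0],
    [[0, 0, 0], 0, 0],
    [[0, 0, 0], 0, 0]
  ]
}}

```text
time: 17.7
ee_pos: [496.1, 190.5, 149.3]
ee_rot: [0.688, 0.726, 0.0, 0.0]
force: [0.4, 0.2, -0.1]
finger_gap: 86.1
grip_force: 0.0
```

Rise straight up and back off a little so that the cameras see the spindle.

{"api": "arm_command", "payload": {
  "deltas": [
    [[0, 0, 0.01], 0, 0],
    [[0, 0, 0.02], 0, 0],
    [[0, 0, 0.025], 0, 0],
    [[0, 0, 0.025], 0, 0],
    [[0, 0, 0.025], 0, 0],
    [[0, 0.035, 0.0], 0, 0],
    [[0, 0.035, 0.0], 0, 0],
    [[0, 0.035, 0.0], 0, 0]
  ]
}}

```text
time: 18.37
ee_pos: [496.7, 296.6, 256.4]
ee_rot: [0.688, 0.725, 0.002, 0.0]
force: [0.2, 0.1, -0.5]
finger_gap: 87.1
grip_force: 0.0
```

{"api": "arm_command", "payload": {
  "deltas": [
    [[-0.01, 0.035, 0], 0, 0],
    [[-0.01, 0.035, 0], 0, 0],
    [[-0.01, 0.035, 0], 0, 0],
    [[0, 0, 0], 0, 0],
    [[0, 0, 0], 0, 0],
    [[0, 0, 0], 0, 0]
  ]
}}

```text
time: 18.87
ee_pos: [466.5, 399.9, 254.7]
ee_rot: [0.688, 0.726, -0.0, 0.001]
force: [0.7, -0.7, 0.3]
finger_gap: 87.0
grip_force: 0.0
```

```bash
python3 - <<'E'
from h import *
st=sensors.state();print(st["time"],st["ee_pos"],st["force"])
ims=[]
for n,x0,y0 in(("side",221,160),("top",173,220)):
    c=cams.capture(n)
    for z0,col in((115,(0,0,255)),):
        im=cv2.convertScaleAbs(cv2.resize(c["frame"][y0:y0+75,x0:x0+66],None,fx=6,fy=6,interpolation=cv2.INTER_CUBIC),alpha=1.5)
        k=[(37*np.cos(t),37*np.sin(t),8) for t in np.linspace(0,6.28,30)]
        a=np.radians(3);R=np.array([[np.cos(a),-np.sin(a),0],[np.sin(a),np.cos(a),0],[0,0,1]])
        k+=[tuple(R@[sx*13,sy*13,58]) for sx in(-1,1) for sy in(-1,1)]
        for P in k:
            q=(proj(c,np.array([496.5,190,z0])+P)-[x0,y0])*6+3
            cv2.circle(im,tuple(int(v) for v in q),1,col,-1)
    ims.append(im)
cv2.imwrite("pics/c7.png",np.hstack(ims))
E
```

```text
18.8667 [466.53508052 399.92061384 254.6937799 ] [ 0.73042864 -0.74854861  0.26798849]
```

View pics/c7.png

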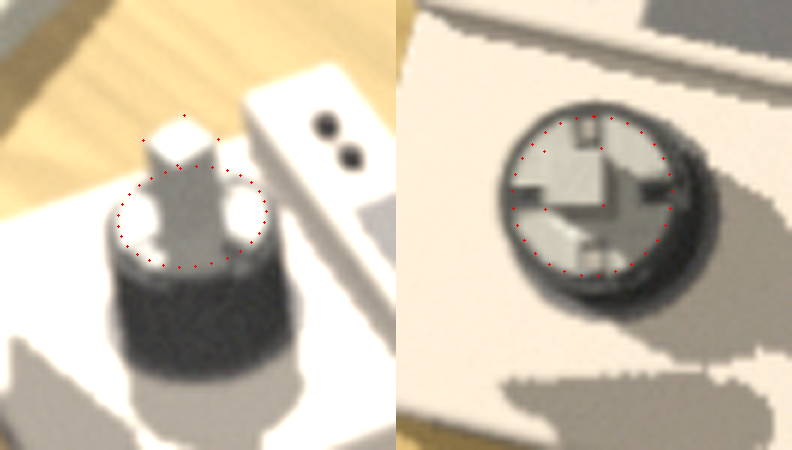

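The dogs are visible inside the slots at (588,130) and (598,255) in the right half. The arbor stands upright, with flange and post on the predicted home outline. Handing in.

```bash
python3 -c "
from h import *
print(ticket.sign_off())"
```

```text
the job is handed in; nothing more can be done
None
```

The arbor stands in the rewinder spindle with its slots over the dogs, pressed at about 14 N for over a second, then released, and the job is handed in at about 19 s of the 61 s allowed; no verdict came back.

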